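# Check the charge of the red cavity filter

### The arm

A 7-joint arm with a two-finger parallel gripper is mounted at the origin on the work surface. World frame = base frame: x ahead of the robot, y to its left, z up, the work surface at z = 0. Lengths are in mm, angles in rad, forces in N, time in s.
With the tool pointing down it reaches from about 400 to 875 mm from the base axis. Payload 4.4 kg.
Tool frame: the origin (TCP) lies at the very end of the fingers, on their centre line; the grasp point (between the pads) lies 19 mm behind it; z points along the fingers, y is the line along which they close (so a half turn about z gives the same grasp; the last joint's range is limited). The gripper opens to 85 mm and grips with 20 to 120 N. Pads are 22 mm wide; open, the fingers measure 114 mm over their backs; the gripper's body (76 mm by 85 mm) begins 54 mm behind the grasp point. The pads swing forward as they close: fully open they stand 13 mm farther back than shut.
Start: joints at [1.162, 0.628, 0.038, 1.517, -0.027, 0.996, -0.02], TCP at [218.509, -612.186, 231.313] pointing down, gripper open.
Joint ranges: [-3.06, 3.06], [-0.37, 2.12], [-1.25, 1.32], [0.18, 2.47], [-1.1, 4.24], [0.23, 1.98], [-2.94, 2.94]. Speed limits (rad/s): [2.57, 2.57, 3.14, 3.14, 3.14, 3.14, 3.14].

### API

Orientations are given as [roll, pitch, yaw] about the fixed x, y, z axes, in that order (R = Rz(yaw) Ry(pitch) Rx(roll)).
In Python, from cell import ctrl, viewer, ticket gives the robot as it stands.
- The arm moves only by the tool carry_out, never from a script. Its argument "targets" is a list of rows, each an object of numbers: "gripper": the opening, from 0 (shut) to 1 (fully open); "x", "y", "z": the shift along the tool's x, y, z in mm; "spin": the turn about the tool's z in rad. In form: [{"gripper": .., "x": .., "y": .., "z": .., "spin": ..}, ...]. A call has 1 to 10 rows; each row is the pose to reach, as a shift and turn from the pose commanded when the call began, along the tool's axes at that moment; what a row does not reach only later rows make up. A row lasts 1/10 s, in which the tool goes at most 50 mm and 8.59 degrees, less where a joint would pass 70% of its speed; a pose out of reach is approached as far as the arm can. A call with a gripper value outside its range is refused whole. The fingers move at their own pace and stop on an object; the grip force is fixed at half the most. Time passes only in rows, so rows that repeat a pose let the fingers close. It gives the time, the measured TCP pose, the force, the opening and the grip force at its end, in the units of the state.
- ctrl.observe(): the state, without advancing time (a new reading comes with each control period).
- viewer.read_camera(name): name is "scene" or "top" or "wrist"; returns a dict with "img" (420x560x3 uint8, red, green, blue), "fx", "fy", "cx", "cy" (pixels), "rvec" (rotation vector, rad) and "tvec" (3), from world to camera coordinates, as OpenCV has them. Camera axes: x right, y down, z forward; pixel columns grow to the right and rows downward; lengths in mm; the calibration is good to about 2 mm. A picture is of the moment at which its call begins. There is no depth.
- ticket.hand_in(): hands the job in; it is judged then, once.
The state is a dict: "t": time; "joints": joint angles; "qvel": joint speeds; "tau": joint torques, N m; "tcp_pos": TCP position; "eef_rot": TCP orientation; "contact_force": force on the tool from outside, world axes, zero at the start; "torque": the same for the moment, N m; "finger_gap": opening from 0.0 (shut) to 1.0 (fully open); "grip_force": force on a finger pad.
Only numpy, scipy, OpenCV 4.12 (cv2) and the standard library are available. Lean on these libraries where they do the work, as an engineer would, in place of code of your own. Each camera call takes 0.05 s, during which the arm holds its last target. There are 200 camera calls.

### The job

Check the gas pressure in the red-topped cavity filter: take the yellow pressure gauge by its head, press it straight down over that filter's valve until its foot sits flat on the filter's lid, and hold it there about a second so that the rod slides out to read. Press it on no other filter, and afterwards stand the gauge upright on its round blue mat again and let go.

Things in the scene. Friction and masses are not known exactly. Their poses are not given: they have to be found in the camera images.
- gauge_head (a point): Loose T-shaped gauge, 0.33 kg, 72 mm high, upright on the mat: hollow black foot 48 mm across (inside 40), a sprung plate 10 mm up in it; yellow head block above, 36 (x) by 32 (y) mm, 22-72 mm above the foot's underside: grasp across y; steel barrel 16-19 mm thick, axis 50 mm up, 60 mm to +x and -x. Point: on the axis, 46 mm above the foot's underside. z up, x to the rod's end of the barrel.
- gauge_rod (a joint): White reading rod with orange tip at the barrel's +x end: how far it is out, m. 0 when nothing presses the plate in the foot. Pressed home on the valve it comes out 13 to 32 mm, by the filter's hidden pressure; it goes back in when the gauge is lifted off.
- filter_red_seat (a point): Filter to check, fixed: upright aluminium cylinder 80 mm high and across, red band, flat red lid; others with blue and green lids stand near. Point: centre of the lid's top face, z up. There stands the brass valve: collar 14 mm across, 7 mm high, with a sprung core 8 mm across, top 18 mm above the lid, giving 11 mm. Pressing the foot flat on the lid takes 5 to 12 N; 13 mm play around the collar.
- mat_top (a point): The gauge's place: flat round blue mat fixed to the bench, 130 mm across, 4 mm thick. This point is the centre of its upper face, z up.

How it is judged (in metres and radians):
On the way:
1. the gauge is pressed home and upright on the red filter's valve, with its rod out (horizontal distance between gauge_head and filter_red_seat below 0.017 m and z of gauge_head in the frame of filter_red_seat below 0.051 m and angle between gauge_head's own z axis and vertical below 0.2 rad and value of joint gauge_rod above 0.009 m), for 0.5 s.
At the end, for the whole second after the job is handed in: After the reading the gauge stands upright (within 8 degrees) on the blue mat, its axis within 50 mm of the mat's centre and its foot within 5 mm of the mat's surface, with its rod back in (less than 4 mm out), and released (horizontal distance between gauge_head and mat_top below 0.05 m and z of gauge_head in the frame of mat_top below 0.051 m and angle between gauge_head's own z axis and vertical below 0.15 rad and value of joint gauge_rod below 0.004 m and velocity of joint gauge_rod below 0.01 m/s); the robot touches nothing.
It fails at once if the gauge is pressed on anything other than the red filter's valve (rod out more than 7 mm while over 40 mm from that valve) (value of joint gauge_rod above 0.007 m and horizontal distance between gauge_head and filter_red_seat above 0.04 m).
It also fails if it takes over 56 s, if anything falls off the work surface, if the arm or the gripper's body presses on something with over 40 N, if the wrist force passes 120 N, or if a joint passes its speed limit or range.

## Working session

There is one attempt and no reset: what is moved stays moved. The work goes in short steps, Python scripts to look and compute and a tool call to move; the robot and the scene stay as the last step left them, time stands still between calls to the robot, and variables do not carry over. Pictures are saved under pics/ and viewed, at most 10 in all, crops included, and the job is handed in when it is done.

Besides the shell and the picture viewer there is one more tool, called after ">>>" as name([rows], argument=value, ...), one row to a line, values as JSON. carry_out: Moves the arm, as the interface text tells. Its arguments: {"type":"object","properties":{"targets":{"type":"array","items":{"type":"object","properties":{"gripper":{"type":"number"},"x":{"type":"number"},"y":{"type":"number"},"z":{"type":"number"},"spin":{"type":"number"}}}}},"required":["targets"]}

```bash
mkdir -p pics
cat > h.py <<'E'
import numpy as np, cv2
from cell import ctrl, viewer, ticket
def snap(name, fn):
    c=viewer.read_camera(name); cv2.imwrite(f'pics/{fn}.png',c['img'][:,:,::-1])
    np.savez(f'pics/{fn}.npz',**{k:v for k,v in c.items()}); return c
def onplane(fn,u,v,z):
    c=np.load(f'pics/{fn}.npz'); R=cv2.Rodrigues(np.array(c['rvec'],float))[0]; t=np.array(c['tvec'],float).ravel()
    d=R.T@np.array([(u-c['cx'])/c['fx'],(v-c['cy'])/c['fy'],1.]); o=-R.T@t
    return (o+d*(z-o[2])/d[2]).round(1)
E
python3 - <<'E'
from h import *
snap('top','top1'); snap('scene','scene1')
s=ctrl.observe(); print(s['t'],s['tcp_pos'],s['eef_rot'],s['contact_force'],s['finger_gap'])
E
```

```text
0.1 [ 218.33274286 -611.65500178  230.51841791] [-3.13993736e+00  1.49287612e-05  3.42795152e-01] [ 0.44179015 -0.95579898 -0.06930653] 0.9978776329189083
```

View pics/top1.png

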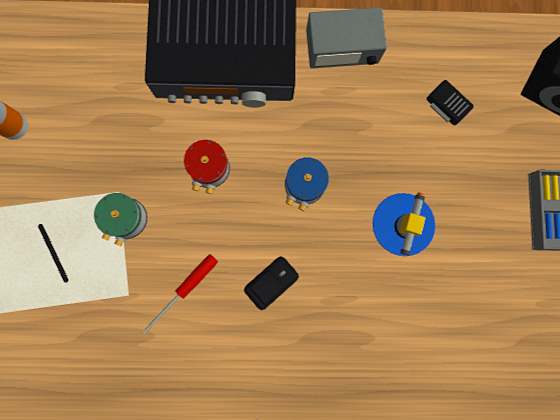

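View pics/scene1.png

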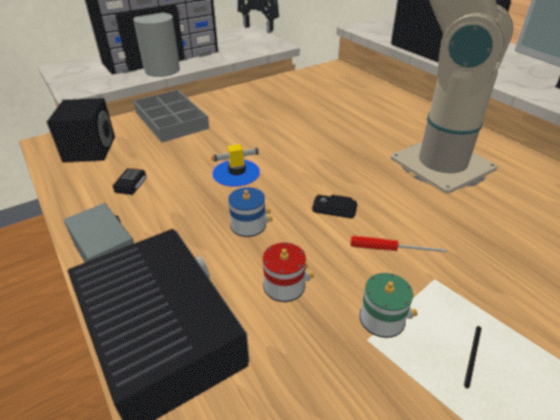

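The top view shows the red filter's valve at (205,159), the gauge's yellow head at (414,224) and the mat centred near (404,224). The rod tip is at (420,195). The scene view confirms the layout.

Run:
```python
from h import *
im=cv2.imread('pics/top1.png')
a=cv2.resize(im[180:270,360:450],(400,400),interpolation=cv2.INTER_CUBIC); b=cv2.resize(im[125:215,165:255],(400,400),interpolation=cv2.INTER_CUBIC)
cv2.imwrite('pics/crop1.png',np.hstack([a,b]))
print('head',onplane('top1',414,224,76),'valve',onplane('top1',205,159.5,98),'mat',onplane('top1',404,224,4))
print('rod tip',onplane('top1',420,195,54),'other',onplane('top1',406,252,54))
```

```text
head [ 492.  -277.7   76. ] valve [605.1 121.3  98. ] mat [ 498.3 -277.4    4. ]
rod tip [ 551.5 -297.    54. ] other [ 439.5 -267.1   54. ]
```

View pics/crop1.png

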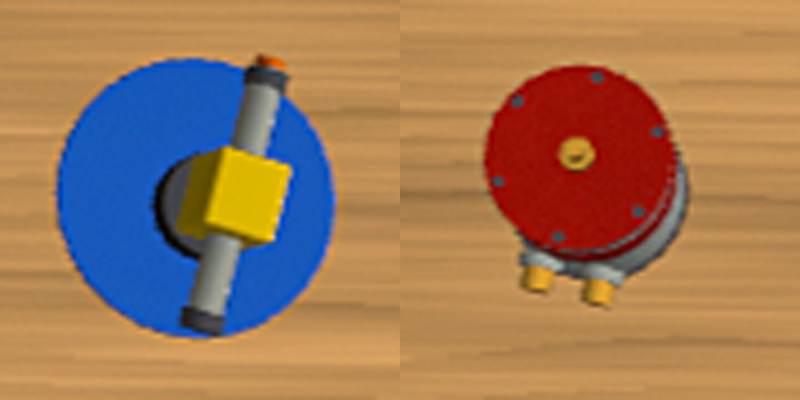

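The crop puts the head's top-face centre at about (250,199), which is pixel (415.8,224.2). The mat centre is at (403.5,224), the valve top at (204.3,159) and the lid centre at (204.9,160.2).

```bash
cat >> h.py <<'E'
def go(p,yaw):
    from scipy.spatial.transform import Rotation as Ro
    s=ctrl.observe(); R=Ro.from_euler('xyz',s['eef_rot']).as_matrix()
    d=R.T@(np.array(p)-s['tcp_pos']); print('t',s['t'],'shift',d.round(1),'spin',round(-(yaw-s['eef_rot'][2]),3),'F',s['contact_force'].round(1))
E
python3 - <<'E'
from h import *
h=onplane('top1',415.8,224.2,76)
print('head',h,'valve',onplane('top1',204.3,159,98),'lid',onplane('top1',204.9,160.2,80),'mat',onplane('top1',403.5,224,4))
a=onplane('top1',360+204/4.444,180+325/4.444,60);b=onplane('top1',360+266/4.444,180+75/4.444,60)
yaw=np.arctan2(b[1]-a[1],b[0]-a[0]);print(a,b,(a+b)/2,yaw); go([h[0],h[1],190],yaw)
E
```

```text
head [ 491.7 -281.1   76. ] valve [606.  122.6  98. ] lid [607.5 123.7  80. ] mat [ 498.3 -276.3    4. ]
[ 437.1 -265.3   60. ] [ 546.9 -294.9   60. ] [ 492.  -280.1   60. ] -0.263321315601379
t 0.1 shift [ 368.6 -219.4   40.9] spin 0.606 F [ 0.4 -1.  -0.1]
```

>>> carry_out([
  {"gripper": 1,"x": 30,"y": -18,"z": 0,"spin": 0.06},
  {"gripper": 1,"x": 70,"y": -42,"z": 5,"spin": 0.13},
  {"gripper": 1,"x": 110,"y": -66,"z": 10,"spin": 0.2},
  {"gripper": 1,"x": 150,"y": -90,"z": 15,"spin": 0.27},
  {"gripper": 1,"x": 190,"y": -114,"z": 20,"spin": 0.34},
  {"gripper": 1,"x": 230,"y": -138,"z": 25,"spin": 0.41},
  {"gripper": 1,"x": 270,"y": -162,"z": 30,"spin": 0.48},
  {"gripper": 1,"x": 310,"y": -186,"z": 35,"spin": 0.55},
  {"gripper": 1,"x": 345,"y": -206,"z": 40,"spin": 0.6},
  {"gripper": 1,"x": 368,"y": -219,"z": 41,"spin": 0.606},
])

```text
t: 1.1
tcp_pos: [493.4, -278.2, 189.3]
eef_rot: [-3.14, 0.001, -0.26]
contact_force: [0.4, 0.2, -0.8]
finger_gap: 0.998
grip_force: 0.0
```

>>> carry_out([
  {"gripper": 1},
  {"gripper": 1},
  {"gripper": 1},
])

```text
invalid input
```

Run:
```python
from h import *
snap('wrist','w1'); go([491.8,-280.5,36],-0.263)
```

```text
t 1.15 shift [ -3.2   7.8 153.2] spin 0.008 F [ 3.3  2.8 -0.3]
```

View pics/w1.png

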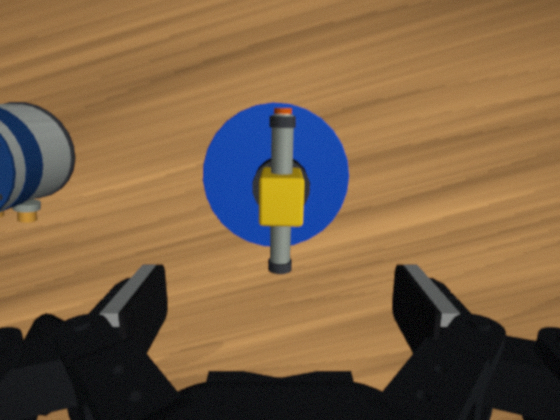

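The wrist view shows the gauge aligned with the tool. Its head top face is centred near (282,200), and the fingers straddle column 280. I'll let the arm settle and then descend.

>>> carry_out([
  {"gripper": 1,"x": 0,"y": 0,"z": 0,"spin": 0},
  {"gripper": 1,"x": 0,"y": 0,"z": 0,"spin": 0},
  {"gripper": 1,"x": 0,"y": 0,"z": 0,"spin": 0},
  {"gripper": 1,"x": 0,"y": 0,"z": 0,"spin": 0},
])

```text
t: 1.55
tcp_pos: [490.5, -283.7, 190.5]
eef_rot: [3.141, -0.0, -0.266]
contact_force: [0.4, 0.2, 0.2]
finger_gap: 0.997
grip_force: 0.0
```

Run:
```python
from h import *
snap('wrist','w2'); go([491.8,-280.5,36],-0.263)
im=cv2.imread('pics/w2.png'); m=cv2.inRange(cv2.cvtColor(im,cv2.COLOR_BGR2HSV),(22,150,170),(35,255,255))
m[:,:200]=0; m[:,380:]=0
ys,xs=np.where(m>0); print(xs.min(),xs.max(),ys.min(),ys.max(),xs.mean(),ys.mean())
print(onplane('w2',xs.mean(),ys.mean(),76))
```

```text
t 1.6 shift [  0.3  -3.1 154.4] spin -0.002 F [0.5 0.3 0.5]
252 294 176 222 273.32835820895525 198.7385486361297
[ 494.7 -280.    76. ]
```

>>> carry_out([
  {"gripper": 1,"x": 1,"y": -3,"z": 25,"spin": 0},
  {"gripper": 1,"x": 1,"y": -3,"z": 50,"spin": 0},
  {"gripper": 1,"x": 1,"y": -3,"z": 75,"spin": 0},
  {"gripper": 1,"x": 1,"y": -3,"z": 100,"spin": 0},
  {"gripper": 1,"x": 1,"y": -3,"z": 120,"spin": 0},
  {"gripper": 1,"x": 1,"y": -3,"z": 135,"spin": 0},
  {"gripper": 1,"x": 1,"y": -3,"z": 147,"spin": 0},
  {"gripper": 1,"x": 1,"y": -3,"z": 154,"spin": 0},
  {"gripper": 1,"x": 1,"y": -3,"z": 154,"spin": 0},
  {"gripper": 1,"x": 1,"y": -3,"z": 154,"spin": 0},
])

```text
t: 2.6
tcp_pos: [493.5, -280.0, 36.8]
eef_rot: [3.141, -0.001, -0.263]
contact_force: [0.2, 0.0, -0.0]
finger_gap: 0.997
grip_force: 0.0
```

>>> carry_out([
  {"gripper": 0.6,"x": 0,"y": 0,"z": 0,"spin": 0},
  {"gripper": 0.5,"x": 0,"y": 0,"z": 0,"spin": 0},
  {"gripper": 0.3,"x": 0,"y": 0,"z": 0,"spin": 0},
  {"gripper": 0.2,"x": 0,"y": 0,"z": 0,"spin": 0},
  {"gripper": 0.1,"x": 0,"y": 0,"z": 0,"spin": 0},
  {"gripper": 0,"x": 0,"y": 0,"z": 0,"spin": 0},
  {"gripper": 0,"x": 0,"y": 0,"z": 0,"spin": 0},
  {"gripper": 0,"x": 0,"y": 0,"z": 0,"spin": 0},
  {"gripper": 0,"x": 0,"y": 0,"z": 0,"spin": 0},
  {"gripper": 0,"x": 0,"y": 0,"z": 0,"spin": 0},
])

```text
t: 3.6
tcp_pos: [493.5, -279.6, 36.8]
eef_rot: [-3.142, -0.001, -0.263]
contact_force: [-0.9, 0.8, 5.3]
finger_gap: 0.366
grip_force: 59.5
```

>>> carry_out([
  {"gripper": 0,"x": 0,"y": 0,"z": -10,"spin": 0},
  {"gripper": 0,"x": 0,"y": 0,"z": -30,"spin": 0},
  {"gripper": 0,"x": 0,"y": 0,"z": -55,"spin": 0},
  {"gripper": 0,"x": 0,"y": 0,"z": -80,"spin": 0},
  {"gripper": 0,"x": 0,"y": 0,"z": -105,"spin": 0},
  {"gripper": 0,"x": 0,"y": 0,"z": -125,"spin": 0},
  {"gripper": 0,"x": 0,"y": 0,"z": -135,"spin": 0},
  {"gripper": 0,"x": 0,"y": 0,"z": -140,"spin": 0},
  {"gripper": 0,"x": 0,"y": 0,"z": -140,"spin": 0},
])

```text
t: 4.5
tcp_pos: [493.1, -279.5, 176.2]
eef_rot: [-3.141, 0.0, -0.263]
contact_force: [-0.3, -1.0, -2.8]
finger_gap: 0.364
grip_force: 59.8
```

>>> carry_out([
  {"gripper": 0,"x": 0,"y": -10,"z": 0,"spin": 0},
  {"gripper": 0,"x": 0,"y": -30,"z": 0,"spin": 0},
  {"gripper": 0,"x": 0,"y": -55,"z": 0,"spin": 0},
  {"gripper": 0,"x": 1,"y": -80,"z": 0,"spin": 0},
  {"gripper": 0,"x": 1,"y": -105,"z": 0,"spin": 0},
  {"gripper": 0,"x": 1,"y": -130,"z": 0,"spin": 0},
  {"gripper": 0,"x": 2,"y": -155,"z": 0,"spin": 0},
  {"gripper": 0,"x": 2,"y": -180,"z": 0,"spin": 0},
  {"gripper": 0,"x": 2,"y": -205,"z": 0,"spin": 0},
  {"gripper": 0,"x": 2,"y": -230,"z": 0,"spin": 0},
])

```text
t: 5.5
tcp_pos: [554.4, -55.9, 175.1]
eef_rot: [3.142, 0.003, -0.263]
contact_force: [1.1, -0.1, -3.1]
finger_gap: 0.368
grip_force: 59.9
```

>>> carry_out([
  {"gripper": 0,"x": 0,"y": -25,"z": 0,"spin": 0},
  {"gripper": 0,"x": 0,"y": -50,"z": 0,"spin": 0},
  {"gripper": 0,"x": 1,"y": -75,"z": 0,"spin": 0},
  {"gripper": 0,"x": 1,"y": -100,"z": 0,"spin": 0},
  {"gripper": 0,"x": 1,"y": -125,"z": 0,"spin": 0},
  {"gripper": 0,"x": 2,"y": -148,"z": 0,"spin": 0},
  {"gripper": 0,"x": 2,"y": -168,"z": 0,"spin": 0},
  {"gripper": 0,"x": 2,"y": -182,"z": 0,"spin": 0},
  {"gripper": 0,"x": 2,"y": -188,"z": 0,"spin": 0},
  {"gripper": 0,"x": 2,"y": -188,"z": 0,"spin": 0},
])

```text
t: 6.5
tcp_pos: [605.7, 123.5, 175.9]
eef_rot: [3.141, 0.001, -0.262]
contact_force: [-0.2, -0.7, -2.8]
finger_gap: 0.371
grip_force: 59.9
```

Run:
```python
from h import *
snap('scene','s2'); snap('top','t2'); go([606.5,123,112],-0.263)
a=cv2.imread('pics/s2.png')[120:320,180:400]; b=cv2.imread('pics/t2.png')[60:260,100:320]
cv2.imwrite('pics/c2.png',np.hstack([cv2.resize(a,(400,364),interpolation=2),cv2.resize(b,(400,364),interpolation=2)]))
```

```text
t 6.6 shift [ 0.5 -1.8 64.2] spin -0.002 F [ 0.3 -1.  -2.3]
```

View pics/c2.png

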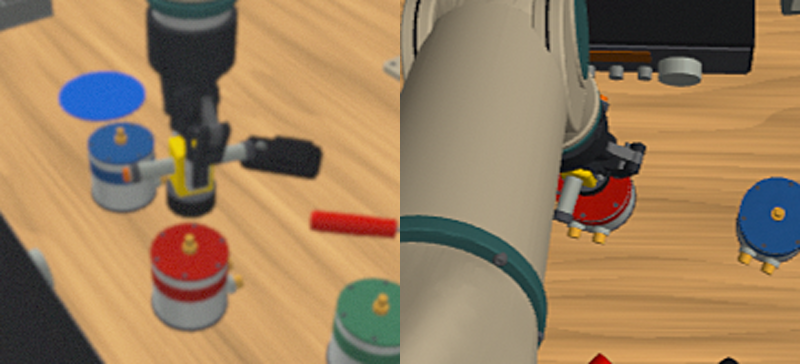

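The gauge's foot hangs right above the red valve, both near column 190 in the left crop. Next I'll descend, slowly at the end.

>>> carry_out([
  {"gripper": 0,"x": 0,"y": -1,"z": 10,"spin": 0},
  {"gripper": 0,"x": 0,"y": -1,"z": 20,"spin": 0},
  {"gripper": 0,"x": 0,"y": -1,"z": 30,"spin": 0},
  {"gripper": 0,"x": 0,"y": -1,"z": 38,"spin": 0},
  {"gripper": 0,"x": 0,"y": -1,"z": 44,"spin": 0},
  {"gripper": 0,"x": 0,"y": -1,"z": 48,"spin": 0},
  {"gripper": 0,"x": 0,"y": -1,"z": 52,"spin": 0},
  {"gripper": 0,"x": 0,"y": -1,"z": 55,"spin": 0},
  {"gripper": 0,"x": 0,"y": -1,"z": 57,"spin": 0},
  {"gripper": 0,"x": 0,"y": -1,"z": 58,"spin": 0},
])

```text
t: 7.6
tcp_pos: [606.3, 123.9, 118.7]
eef_rot: [-3.141, -0.0, -0.263]
contact_force: [-1.8, -0.9, 1.2]
finger_gap: 0.369
grip_force: 60.1
```

>>> carry_out([
  {"gripper": 0,"x": 0,"y": 0,"z": 1,"spin": 0},
  {"gripper": 0,"x": 0,"y": 0,"z": 2,"spin": 0},
  {"gripper": 0,"x": 0,"y": 0,"z": 3,"spin": 0},
  {"gripper": 0,"x": 0,"y": 0,"z": 4,"spin": 0},
  {"gripper": 0,"x": 0,"y": 0,"z": 4,"spin": 0},
])

```text
t: 8.1
tcp_pos: [606.3, 124.0, 114.4]
eef_rot: [-3.141, -0.0, -0.263]
contact_force: [-1.1, 0.0, 1.7]
finger_gap: 0.369
grip_force: 60.3
```

>>> carry_out([
  {"gripper": 0,"x": 0,"y": 0,"z": 1,"spin": 0},
  {"gripper": 0,"x": 0,"y": 0,"z": 2,"spin": 0},
  {"gripper": 0,"x": 0,"y": 0,"z": 2.5,"spin": 0},
  {"gripper": 0,"x": 0,"y": 0,"z": 2.5,"spin": 0},
])

```text
t: 8.5
tcp_pos: [606.3, 124.0, 112.8]
eef_rot: [-3.141, -0.001, -0.263]
contact_force: [-3.5, 0.2, 9.1]
finger_gap: 0.366
grip_force: 61.5
```

Run:
```python
from h import *
snap('scene','s3'); go([606.5,123,112.8],-0.263)
cv2.imwrite('pics/c3.png',cv2.resize(cv2.imread('pics/s3.png')[180:320,200:380],(720,560),interpolation=2))
```

```text
t 8.55 shift [0.4 0.9 0. ] spin -0.0 F [-3.2  0.3  9.2]
```

View pics/c3.png

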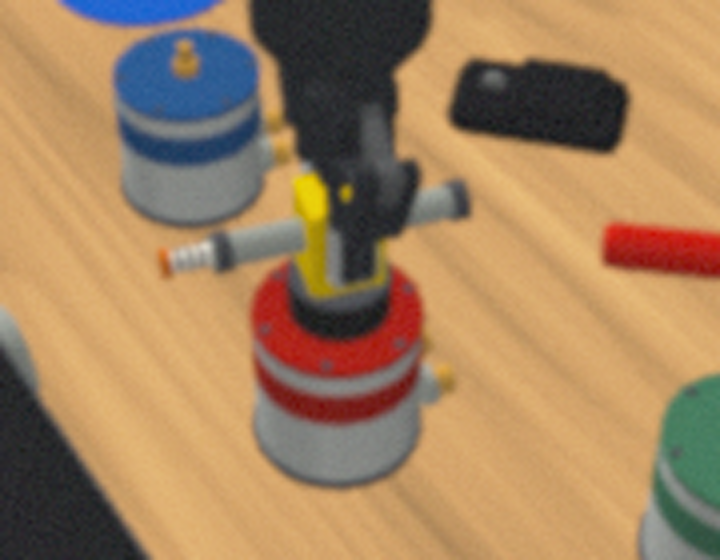

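The foot sits on the red lid and the white rod is out, with its tip at (165,262) in the crop. I'll press slightly more and hold.

>>> carry_out([
  {"gripper": 0,"x": 0,"y": 0,"z": 0.5,"spin": 0},
  {"gripper": 0,"x": 0,"y": 0,"z": 1,"spin": 0},
  {"gripper": 0,"x": 0,"y": 0,"z": 1,"spin": 0},
  {"gripper": 0,"x": 0,"y": 0,"z": 1,"spin": 0},
  {"gripper": 0,"x": 0,"y": 0,"z": 1,"spin": 0},
  {"gripper": 0,"x": 0,"y": 0,"z": 1,"spin": 0},
  {"gripper": 0,"x": 0,"y": 0,"z": 1,"spin": 0},
  {"gripper": 0,"x": 0,"y": 0,"z": 1,"spin": 0},
  {"gripper": 0,"x": 0,"y": 0,"z": 1,"spin": 0},
  {"gripper": 0,"x": 0,"y": 0,"z": 1,"spin": 0},
])

```text
t: 9.55
tcp_pos: [606.4, 124.0, 112.8]
eef_rot: [-3.141, -0.001, -0.263]
contact_force: [-3.9, -0.4, 16.1]
finger_gap: 0.361
grip_force: 62.4
```

>>> carry_out([
  {"gripper": 0,"x": 0,"y": 0,"z": 0,"spin": 0},
  {"gripper": 0,"x": 0,"y": 0,"z": 0,"spin": 0},
  {"gripper": 0,"x": 0,"y": 0,"z": 0,"spin": 0},
  {"gripper": 0,"x": 0,"y": 0,"z": 0,"spin": 0},
  {"gripper": 0,"x": 0,"y": 0,"z": 0,"spin": 0},
])

```text
t: 10.05
tcp_pos: [606.4, 124.0, 112.8]
eef_rot: [-3.141, -0.001, -0.263]
contact_force: [-4.5, -1.2, 15.2]
finger_gap: 0.37
grip_force: 62.4
```

The gauge is firmly seated. Next I'll lift it and carry it back.

>>> carry_out([
  {"gripper": 0,"x": 0,"y": 0,"z": -4,"spin": 0},
  {"gripper": 0,"x": 0,"y": 0,"z": -12,"spin": 0},
  {"gripper": 0,"x": 0,"y": 0,"z": -24,"spin": 0},
  {"gripper": 0,"x": 0,"y": 0,"z": -38,"spin": 0},
  {"gripper": 0,"x": 0,"y": 0,"z": -50,"spin": 0},
  {"gripper": 0,"x": 0,"y": 0,"z": -60,"spin": 0},
  {"gripper": 0,"x": 0,"y": 0,"z": -65,"spin": 0},
  {"gripper": 0,"x": 0,"y": 0,"z": -65,"spin": 0},
])

```text
t: 10.85
tcp_pos: [606.6, 124.0, 176.8]
eef_rot: [-3.141, -0.001, -0.263]
contact_force: [-0.0, 0.5, -3.1]
finger_gap: 0.369
grip_force: 59.9
```

>>> carry_out([
  {"gripper": 0,"x": 0,"y": 10,"z": 0,"spin": 0},
  {"gripper": 0,"x": 0,"y": 30,"z": 0,"spin": 0},
  {"gripper": 0,"x": 0,"y": 55,"z": 0,"spin": 0},
  {"gripper": 0,"x": 0,"y": 80,"z": 0,"spin": 0},
  {"gripper": 0,"x": 0,"y": 105,"z": 0,"spin": 0},
  {"gripper": 0,"x": 0,"y": 130,"z": 0,"spin": 0},
  {"gripper": 0,"x": 0,"y": 155,"z": 0,"spin": 0},
  {"gripper": 0,"x": 0,"y": 180,"z": 0,"spin": 0},
  {"gripper": 0,"x": 0,"y": 205,"z": 0,"spin": 0},
  {"gripper": 0,"x": 0,"y": 230,"z": 0,"spin": 0},
])

```text
t: 11.85
tcp_pos: [544.3, -101.2, 175.4]
eef_rot: [3.14, 0.001, -0.265]
contact_force: [0.3, 0.4, -3.0]
finger_gap: 0.365
grip_force: 59.9
```

>>> carry_out([
  {"gripper": 0,"x": 0,"y": 25,"z": 0,"spin": 0},
  {"gripper": 0,"x": 0,"y": 50,"z": 0,"spin": 0},
  {"gripper": 0,"x": 0,"y": 75,"z": 0,"spin": 0},
  {"gripper": 0,"x": 0,"y": 100,"z": 0,"spin": 0},
  {"gripper": 0,"x": 0,"y": 125,"z": 0,"spin": 0},
  {"gripper": 0,"x": 0,"y": 148,"z": 0,"spin": 0},
  {"gripper": 0,"x": 0,"y": 168,"z": 0,"spin": 0},
  {"gripper": 0,"x": 0,"y": 181,"z": 0,"spin": 0},
  {"gripper": 0,"x": 0,"y": 186,"z": 0,"spin": 0},
  {"gripper": 0,"x": 0,"y": 186,"z": 0,"spin": 0},
])

```text
t: 12.85
tcp_pos: [497.1, -278.4, 175.6]
eef_rot: [3.142, 0.001, -0.265]
contact_force: [0.0, 0.0, -2.8]
finger_gap: 0.371
grip_force: 59.9
```

Run:
```python
from h import *
snap('scene','s4'); go([497,-278,36.8],-0.263)
cv2.imwrite('pics/c4.png',cv2.resize(cv2.imread('pics/s4.png')[60:200,170:350],(720,560),interpolation=2))
```

```text
t 12.9 shift [ -0.4   1.  138.9] spin -0.0 F [-0.6  0.6 -3.6]
```

View pics/c4.png

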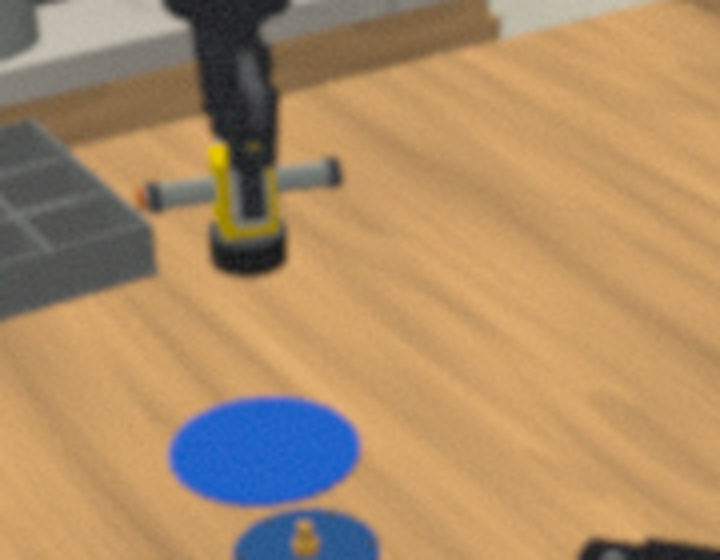

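The rod is back in and the gauge hangs upright over the mat, whose centre is at (265,450) in the crop. I'll lower it now.

>>> carry_out([
  {"gripper": 0,"x": 0,"y": 0,"z": 15,"spin": 0},
  {"gripper": 0,"x": 0,"y": 0,"z": 35,"spin": 0},
  {"gripper": 0,"x": 0,"y": 0,"z": 58,"spin": 0},
  {"gripper": 0,"x": 0,"y": 0,"z": 80,"spin": 0},
  {"gripper": 0,"x": 0,"y": 0,"z": 100,"spin": 0},
  {"gripper": 0,"x": 0,"y": 0,"z": 115,"spin": 0},
  {"gripper": 0,"x": 0,"y": 0,"z": 125,"spin": 0},
  {"gripper": 0,"x": 0,"y": 0,"z": 131,"spin": 0},
  {"gripper": 0,"x": 0,"y": 0,"z": 134,"spin": 0},
  {"gripper": 0,"x": 0,"y": 0,"z": 135,"spin": 0},
])

```text
t: 13.9
tcp_pos: [498.2, -277.7, 41.0]
eef_rot: [3.142, -0.001, -0.263]
contact_force: [-0.4, -0.5, -3.4]
finger_gap: 0.367
grip_force: 60.0
```

>>> carry_out([
  {"gripper": 0,"x": 0,"y": 0,"z": 1,"spin": 0},
  {"gripper": 0,"x": 0,"y": 0,"z": 2,"spin": 0},
  {"gripper": 0,"x": 0,"y": 0,"z": 3,"spin": 0},
  {"gripper": 0,"x": 0,"y": 0,"z": 3.5,"spin": 0},
  {"gripper": 0,"x": 0,"y": 0,"z": 3.5,"spin": 0},
])

```text
t: 14.4
tcp_pos: [497.9, -277.7, 37.4]
eef_rot: [-3.142, -0.0, -0.263]
contact_force: [0.1, 0.1, -2.5]
finger_gap: 0.368
grip_force: 60.0
```

>>> carry_out([
  {"gripper": 0,"x": 0,"y": 0,"z": 0.5,"spin": 0},
  {"gripper": 0,"x": 0,"y": 0,"z": 0.8,"spin": 0},
  {"gripper": 0,"x": 0,"y": 0,"z": 0.8,"spin": 0},
])

```text
t: 14.7
tcp_pos: [498.0, -277.8, 36.8]
eef_rot: [-3.142, -0.0, -0.263]
contact_force: [-0.5, 1.4, 1.3]
finger_gap: 0.369
grip_force: 60.5
```

>>> carry_out([
  {"gripper": 0.5,"x": 0,"y": 0,"z": 0,"spin": 0},
  {"gripper": 0.7,"x": 0,"y": 0,"z": 0,"spin": 0},
  {"gripper": 0.9,"x": 0,"y": 0,"z": 0,"spin": 0},
  {"gripper": 1,"x": 0,"y": 0,"z": 0,"spin": 0},
  {"gripper": 1,"x": 0,"y": 0,"z": 0,"spin": 0},
  {"gripper": 1,"x": 0,"y": 0,"z": 0,"spin": 0},
  {"gripper": 1,"x": 0,"y": 0,"z": 0,"spin": 0},
  {"gripper": 1,"x": 0,"y": 0,"z": 0,"spin": 0},
])

```text
t: 15.5
tcp_pos: [497.9, -277.7, 36.5]
eef_rot: [-3.142, -0.0, -0.263]
contact_force: [-0.0, -0.1, 0.4]
finger_gap: 0.999
grip_force: 0.0
```

>>> carry_out([
  {"gripper": 1,"x": 0,"y": 0,"z": -8,"spin": 0},
  {"gripper": 1,"x": 0,"y": 0,"z": -20,"spin": 0},
  {"gripper": 1,"x": 0,"y": 0,"z": -40,"spin": 0},
  {"gripper": 1,"x": 0,"y": 0,"z": -65,"spin": 0},
  {"gripper": 1,"x": 0,"y": 0,"z": -90,"spin": 0},
  {"gripper": 1,"x": 0,"y": 0,"z": -115,"spin": 0},
  {"gripper": 1,"x": 0,"y": 0,"z": -135,"spin": 0},
  {"gripper": 1,"x": 0,"y": 0,"z": -145,"spin": 0},
  {"gripper": 1,"x": 0,"y": 0,"z": -150,"spin": 0},
  {"gripper": 1,"x": 0,"y": 0,"z": -150,"spin": 0},
])

```text
t: 16.5
tcp_pos: [498.0, -277.8, 187.0]
eef_rot: [3.142, -0.001, -0.263]
contact_force: [0.2, 0.3, -0.4]
finger_gap: 1.0
grip_force: 0.0
```

Run:
```python
from h import *
snap('scene','s5'); go([497,-278,36.8],-0.263)
cv2.imwrite('pics/c5.png',cv2.resize(cv2.imread('pics/s5.png')[60:200,170:350],(720,560),interpolation=2))
```

```text
t 16.55 shift [ -0.4   0.7 149.4] spin -0.0 F [ 0.4 -0.1 -0.7]
```

View pics/c5.png

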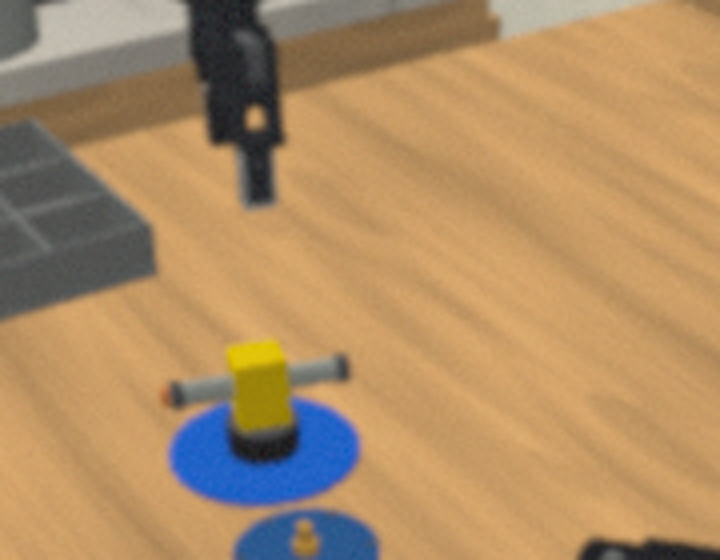

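The gauge stands upright at the mat's centre, with its foot near (264,440) in the crop. The rod is in and the gripper is clear.

```bash
python3 -c "
from h import *
print(ticket.hand_in())"
```

```text
the job is handed in; nothing more can be done
None
```

I pressed the gauge home on the red filter's valve for over a second (the rod came out), then stood it upright on its blue mat, let go, and handed the job in at about 16.6 s; no verdict came back.

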